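# Spring a drawer front into the board holder

### The job

Fit the small wooden drawer front into the sprung board holder, ready for sanding: hold it tilted, push its lower end into either jaw against the spring, lower the raised end past the lip of the opposite jaw, and let the springs take it so that it lies flat, centred and under both lips. Push just firmly enough for the board to clear the lip: neither ram the jaw on its stop nor force the board down on a lip. Let go of it, and leave the tools round about where they are.

Things in the scene. Friction and masses are not known exactly. Their poses are not given: they have to be found in the camera images.
- drawer_front: Drawer front: a plain flat hardwood board 150 mm long (its x axis), 58 mm wide (y), 12 mm thick (z), 70 to 120 g, both ends alike. Origin at the centre of its underside. It starts flat on the bare front strip of the bench, free all round; it can be grasped from above across its width at the middle. A grip of about 25 N holds it for the push and still lets it swing level between the fingers.
- holder: Sprung board holder, screwed down on the dark bench sheet: beech base 318 x 90 x 18 mm, two grey end blocks 64 mm wide, 60 mm high (inner faces 102 mm from the middle) and between them two identical sprung aluminium jaws, 50 mm wide, facing each other. Origin: centre of the underside of the base; x runs from jaw to jaw, y across, z up. Between the jaws is 22 mm of air under the fitted board.
- seat (a point): Fixed point of the holder midway between the jaws, 40 mm above the holder's origin, where the centre of the board's underside belongs; axes as the holder's. Each jaw is a C: below, a rubber-faced ledge for the board (top at 40 mm, 10 mm deep); then the upright groove floor; above, a lip 3 mm deep, from 55 to 60 mm. With one end on a ledge, a tilt over 8 degrees lifts the other above the lip.
- jaw_a_rest (a point): Fixed point at the foot of the groove floor of the jaw on the holder's +x side at rest, 74.5 mm from the seat (lip edge 71.5 mm), so the grooves are 1 mm less apart than the board is long. The jaw slides outward on a spring of 2 N/mm, without preload, to a hard stop at 6.2 mm, 12.4 N. The other end clears the lip facing it at 8 to 9 N. Over 22 N between board and holder bruises the board.
- jaw_b_rest (a point): The same point of the equal jaw on the -x side, 74.5 mm from the seat, sliding outward to -x on an equal spring. Either jaw may be loaded first. When the board is let go, the two springs centre it and pinch it with about 1 N each.
- tape: Yellow tape measure, 61 x 89 x 66 mm, standing loose on the bench behind the work; origin under its centre. To be left alone.
- offcut: Hardwood offcut, a block 56 x 95 x 30 mm (shorter and thicker than the drawer front), lying loose behind the work; origin under its centre. To be left alone.
- pencil: Blue pencil, 165 mm long, lying loose at the left edge of the bench; origin under its centre. To be left alone.
- square: Try square with a 230 mm steel blade, lying loose at the back of the bench; origin under its centre. To be left alone.

How it is judged (in metres and radians):
On the way:
1. the board, tilted with one end up, is pushed into a jaw against the spring (contact force between drawer_front and holder above 8 N and angle between drawer_front's own z axis and vertical above 0.07 rad and horizontal distance between drawer_front and holder below 0.03 m), for 0.1 s.
At the end, for the whole second after the job is handed in: The board rests in the holder, let go and pinched by both jaws (over 1 N): flat on both ledges within 2 mm and 0.02 rad, under both lips, centred between the jaws within 1.5 mm, across them within 9 mm and in line with them within 0.04 rad (x of drawer_front in the frame of holder between -0.0015 and 0.0015 m and y of drawer_front in the frame of holder between -0.009 and 0.009 m and z of drawer_front in the frame of holder between 0.038 and 0.042 m and angle between the x axis of drawer_front and the x axis of holder, either way round below 0.04 rad and angle between drawer_front's own z axis and vertical below 0.02 rad and contact force between drawer_front and holder above 1 N and linear speed of drawer_front below 0.01 m/s and angular speed of drawer_front below 0.1 rad/s); the robot touches nothing.
It fails at once if more than 22 N between the board and the holder (contact force between drawer_front and holder above 22 N).
It fails at once if the robot leans on the holder with more than 15 N (contact force between any of the fingers, the arm and holder above 15 N).
It fails at once if a tool nearby is moved by more than 20 mm (distance of any of tape, offcut, pencil, square from where it was at the start of the episode above 0.02 m).
It also fails if it takes over 50 s, if anything falls off the work surface, if the arm or the gripper's body presses on something with over 40 N, if the wrist force passes 120 N, or if a joint passes its speed limit or range.

### The arm

A 6-joint arm with a two-finger parallel gripper is mounted at the origin on a cart in front of the work surface, level with it; the furniture and walls round the work are solid. World frame = base frame: x ahead of the robot, y to its left, z up, the work surface at z = 0. Lengths are in mm, angles in rad, forces in N, time in s.
With the tool pointing down it reaches from about 325 to 900 mm from the base axis. Payload 6.1 kg.
Tool frame: the origin (TCP) lies at the very end of the fingers, on their centre line; the grasp point (between the pads) lies 19 mm behind it; z points along the fingers, y is the line along which they close (so a half turn about z gives the same grasp; the last joint's range is limited). The gripper opens to 87 mm and grips with 3 to 60 N. Pads are 19 mm wide; open, the fingers measure 117 mm over their backs; the gripper's body (75 mm by 190 mm) begins 51 mm behind the grasp point.
Start: joints at [-1.455, 0.22, 1.526, -0, 1.395, -0.126], TCP at [149.65, -606.812, 222.538] pointing down, gripper open.
Joint ranges: [-2.98, 2.98], [-0.91, 2.08], [0.09, 2.57], [-1.24, 4.39], [0.2, 2.65], [-2.68, 2.68]. Speed limits (rad/s): [2.57, 2.57, 3.01, 3.14, 3.14, 3.14].

### API

Orientations are given as a unit quaternion [w, x, y, z].
In Python, from bench import get_obs, read_camera, sign_off, masks_of, tip_of gives the robot as it stands.
- The arm moves only by the tool move_arm, never from a script. Its argument "moves" is a list of rows, each a list of 5 numbers: the shift along the tool's x, y, z in mm, then the turn about the tool's z in degrees, then the finger opening in mm, from 0 to 87. In form: [[tx, ty, tz, twist, claw], ...]. A call has 1 to 20 rows; each row shifts and turns the commanded pose from where the row before left it, along the tool's axes as they then stand; what a row does not reach is not made up. A row lasts 1/8 s, in which the tool goes at most 62.5 mm and 10.7 degrees, less where a joint would pass 70% of its speed; a pose out of reach is approached as far as the arm can. A call is refused whole if a number of a shift passes 62.5 or a number of a turn 10.7, either way. A call with a gripper value outside its range is refused whole. The fingers move at their own pace and stop on an object; "grip_force" is the grip in N (left out, the last holds). Time passes only in rows, so rows that do not move let the fingers close. It gives the time, the measured TCP pose, the force, the opening and the grip force at its end, in the units of the state.
- get_obs(): the state, without advancing time (a new reading comes with each control period).
- read_camera(name): name is "scene" or "top"; returns a dict with "pixels" (480x640x3 uint8, blue, green, red), "z_map" (480x640 float32, mm along the optical axis (not along the pixel's ray), 0 where there is no reading), "fx", "fy", "cx", "cy" (pixels), "position" and "orientation" of the camera in the world. Camera axes: x right, y down, z forward; pixel columns grow to the right and rows downward; lengths in mm; the calibration is good to about 2 mm. A picture is of the moment at which its call begins.
- sign_off(): hands the job in; it is judged then, once.
Trained networks look in the newest picture that a camera, given by its name, has taken for a name from the list of things; names that differ only in an ending like _2 or _b are one class to them, and where a whole thing is asked for, a point or a joint stands for the part that bears it (a point fixed in the world has none). Each returns a list of dicts, best first, with "score" (0 to 1); they miss things now and then, are a little off and sometimes report something else, mostly with a low value. They report only what shows in the picture. A call takes as long as a camera call.
- masks_of(camera, query): "pixels" (480x640 bool, what is visible of it) and "uv" ([column, row] in pixels, amid what is visible of it).
- tip_of(camera, query): "uv" ([column, row] in pixels: a listed point, or the origin of a listed thing).
The state is a dict: "t": time; "q": joint angles; "dq": joint speeds; "joint_efforts": joint torques, N m; "tcp_pos": TCP position; "orientation": TCP orientation; "contact_force": force on the tool from outside, world axes, zero at the start; "torque": the same for the moment, N m; "finger_gap": finger opening in mm; "gripper_force": force on a finger pad.
Only numpy, scipy, OpenCV 4.12 (cv2) and the standard library are available. Lean on these libraries where they do the work, as an engineer would, in place of code of your own. Each camera call takes 0.05 s, during which the arm holds its last target. There are 200 camera calls.

## Working session

There is one attempt and no reset: what is moved stays moved. The work goes in short steps, Python scripts to look and compute and a tool call to move; the robot and the scene stay as the last step left them, time stands still between calls to the robot, and variables do not carry over. Pictures are saved under pics/ and viewed, at most 10 in all, crops included, and the job is handed in when it is done.

Besides the shell and the picture viewer there is one more tool, called after ">>>" as name(argument=value, ...), one argument or row to a line, values as JSON. move_arm: Moves the arm, as the interface text tells. Its arguments: {"type":"object","properties":{"moves":{"type":"array","items":{"type":"array","items":{"type":"number"}}},"grip_force":{"type":"number"}},"required":["moves"]}

```bash
mkdir -p pics
cat > h.py <<'E'
import numpy as np,cv2
from scipy.spatial.transform import Rotation as R
from bench import *
def rot(q): return R.from_quat([q[1],q[2],q[3],q[0]]).as_matrix()
def cloud(c):
    z=c["z_map"];v,u=np.mgrid[:480,:640]
    P=np.stack([(u-c["cx"])/c["fx"]*z,(v-c["cy"])/c["fy"]*z,z],-1)
    W=P@rot(c["orientation"]).T+np.array(c["position"]);W[z<=0]=np.nan
    return W
def ray(c,uv,h):
    d=rot(c["orientation"])@np.array([(uv[0]-c["cx"])/c["fx"],(uv[1]-c["cy"])/c["fy"],1]);p=np.array(c["position"])
    return p+d*(h-p[2])/d[2]
E
python3 - <<'E'
from h import *
o=get_obs();print({k:np.round(v,3).tolist() for k,v in o.items()})
for n in("top","scene"):
    c=read_camera(n);W=cloud(c);cv2.imwrite(f"pics/{n}0.png",c["pixels"])
    print(n,np.round(c["position"]),np.round(c["fx"]))
    for q in("drawer_front","holder","tape","offcut"):
        for m in masks_of(n,q)[:2]:
            p=W[m["pixels"]];p=p[~np.isnan(p[:,0])]
            if len(p)<30: continue
            top=np.percentile(p[:,2],95)
            r=cv2.minAreaRect(p[p[:,2]>top-(5 if q!='holder' else 200)][:,:2].astype(np.float32))
            print(q,round(m["score"],2),np.round(m["uv"]),len(p),"ztop",round(top,1),np.round(r[0],1),np.round(r[1],1),round(r[2],2))
    for q,h in(("drawer_front",0),("holder",0),("seat",40),("jaw_a_rest",40),("jaw_b_rest",40)):
        for m in tip_of(n,q)[:2]: print(q,round(m["score"],2),np.round(m["uv"]),np.round(ray(c,m["uv"],h),1))
E
```

```text
{'t': 0.0, 'q': [-1.455, 0.221, 1.528, 0.0, 1.395, -0.126], 'dq': [-0.002, -0.001, 0.0, -0.002, 0.0, -0.002], 'joint_efforts': [-0.002, -49.462, -38.737, 0.07, 0.057, -0.0], 'tcp_pos': [149.574, -606.193, 221.444], 'orientation': [-0.001, 0.993, 0.121, 0.0], 'contact_force': [-0.207, -0.22, -0.01], 'torque': [-0.028, 0.02, -0.038], 'gripper_force': 0.0, 'finger_gap': 86.783}
top [510.  -1. 964.] 538.0
drawer_front 0.69 [386. 333.] 2825 ztop 15.0 [ 459.2 -148. ] [150.1  57.7] 75.02
holder 0.74 [349. 241.] 9211 ztop 67.2 [619.5 -80.1] [ 95.1 321.2] 0.36
tape 0.57 [304. 147.] 1136 ztop 71.9 [781.6   9.8] [34.1 43.7] 33.31
offcut 0.87 [246. 142.] 1500 ztop 39.2 [788.4 114.5] [46.1 89.6] 27.51
drawer_front 0.61 [387. 333.] [ 458.7 -148.4    0. ]
holder 0.66 [350. 240.] [622.3 -80.    0. ]
seat 0.62 [352. 243.] [612.1 -80.8  40. ]
jaw_a_rest 0.91 [309. 238.] [617.8  -5.9  40. ]
jaw_b_rest 0.95 [397. 242.] [ 616.5 -159.    40. ]
scene [163. 640. 400.] 434.0
drawer_front 0.95 [405. 262.] 1179 ztop 13.9 [ 459.  -147.5] [151.6  61.2] 75.39
drawer_front 0.51 [308. 225.] 740 ztop 35.9 [ 697.4 -166.2] [77.6 87.8] 29.7
holder 0.62 [322. 249.] 4095 ztop 66.7 [ 654.4 -143.7] [163.8 446.8] 0.6
tape 0.68 [243. 237.] 682 ztop 70.7 [779.2  11.9] [31.2 43.1] 31.3
offcut 0.61 [204. 258.] 879 ztop 37.6 [787.5 114.8] [45.2 91.7] 27.87
offcut 0.21 [241. 238.] 695 ztop 70.7 [779.2  11.9] [31.2 43.1] 31.3
drawer_front 0.84 [406. 265.] [ 467.3 -154.2    0. ]
drawer_front 0.64 [329. 237.] [ 677.5 -181.8    0. ]
holder 0.97 [328. 253.] [ 630.  -101.3    0. ]
holder 0.23 [310. 248.] [ 677.7 -102.2   -0. ]
seat 0.83 [328. 238.] [624.8 -94.1  40. ]
jaw_a_rest 0.69 [307. 247.] [634.4 -26.6  40. ]
jaw_a_rest 0.21 [328. 253.] [583.2 -29.5  40. ]
jaw_b_rest 0.8 [344. 227.] [ 632.4 -171.3   40. ]
```

View pics/top0.png

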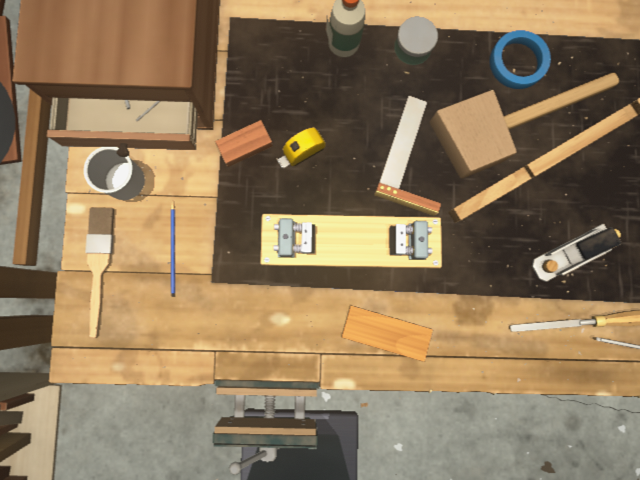

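View pics/scene0.png

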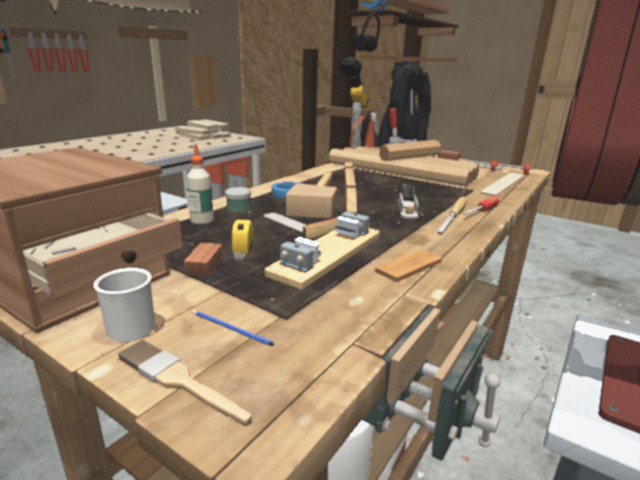

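The top view shows the board at px (387,333), with its left end (+y) tilted away from the robot. The holder is at (351,241) with jaws at (309,238) and (397,242), its axis near world y. The scene view agrees. I'll refine the holder yaw and heights next.

Run:
```python
from h import *
c=read_camera("top");W=cloud(c)
m=masks_of("top","holder")[0]["pixels"];p=W[m];p=p[~np.isnan(p[:,0])]
print(np.histogram(p[:,2],bins=np.arange(-10,80,5)))
for lo,hi in((14,26),(50,75)):
    s=p[(p[:,2]>lo)&(p[:,2]<hi)]
    r=cv2.minAreaRect(s[:,:2].astype(np.float32));print(lo,np.median(s[:,2]),np.round(r[0],1),np.round(r[1],1),r[2])
s=p[p[:,2]>50]
for t in(s[s[:,1]>-80],s[s[:,1]<-80]):print("side",np.round(t.mean(0),1),np.round(t.min(0),1),np.round(t.max(0),1))
# image edge of base from colour mask
mm=m.astype(np.uint8);r=cv2.minAreaRect(cv2.findNonZero(mm));print("px",r)
b=cv2.boxPoints(r);print([np.round(ray(c,q,18),1).tolist() for q in b])
mb=masks_of("top","drawer_front")[0]["pixels"].astype(np.uint8);r=cv2.minAreaRect(cv2.findNonZero(mb))
print("board",[np.round(ray(c,q,12),1).tolist() for q in cv2.boxPoints(r)],np.round(ray(c,r[0],12),1))
q=W[(W[...,0]>440)&(W[...,0]<520)&(W[...,1]>0)&(W[...,1]<150)];print("bench z",np.median(q[:,2]))
for i in range(2):
    read_camera("top");print([(n,np.round(ray(c,tip_of("top",n)[0]["uv"],40),1).tolist()) for n in("seat","jaw_a_rest","jaw_b_rest") if tip_of("top",n)])
```

```text
(array([   0,    0,    4,   13,   30,   56, 3857, 2655,  109,   31,   78,
        249,  155,  248,  499, 1166,   32]), array([-10,  -5,   0,   5,  10,  15,  20,  25,  30,  35,  40,  45,  50,
        55,  60,  65,  70,  75]))
14 24.144305885631525 [618.8 -81.5] [ 90.5 318.6] 0.5950706601142883
50 65.44065139038008 [618.1 -81.7] [ 63.4 269.7] 0.4424789249897003
side [617.   21.   64.1] [585.6 -16.5  50.1] [649.   53.1  72.9]
side [ 618.8 -183.3   63.9] [ 587.9 -216.4   50. ] [ 650.8 -148.2   71.5]
px ((351.7507019042969, 241.08738708496094), (181.12118530273438, 51.8445930480957), 1.1123994588851929)
[[570.7, 77.1, 18.0], [662.9, 78.9, 18.0], [666.1, -244.4, 18.0], [573.4, -242.3, 18.0]]
board [[450.1, -67.2, 12.0], [505.7, -82.5, 12.0], [467.4, -229.1, 12.0], [412.2, -212.7, 12.0]] [ 458.7 -147.9   12. ]
bench z 0.41545124212211704
[('seat', [617.1, -82.3, 40.0]), ('jaw_a_rest', [768.0, 10.8, 40.0])]
[('seat', [614.6, -75.6, 40.0]), ('jaw_a_rest', [616.9, -3.9, 40.0]), ('jaw_b_rest', [622.6, -159.8, 40.0])]
```

>>> move_arm(
  moves=[
    [0,0,0,-10.2,87],
    [0,0,0,-10.2,87],
    [0,0,0,-10.2,87],
    [0,0,0,-10.2,87],
    [0,0,0,-10.2,87],
    [0,0,0,-10,87],
    [52.4,17.9,0,0,87],
    [52.4,17.9,0,0,87],
    [52.4,17.9,0,0,87],
    [52.4,17.9,0,0,87],
    [52.4,17.9,0,0,87],
    [52.4,17.9,0,0,87],
    [52.4,17.9,0,0,87],
    [52.4,17.9,0,0,87],
    [52.4,17.9,0,0,87],
    [52.4,17.9,0,0,87],
  ],
)

```text
t: 3.8
tcp_pos: [460.3, -146.2, 223.0]
orientation: [0.001, 0.794, 0.608, 0.0]
contact_force: [0.9, -0.7, 0.4]
finger_gap: 87.1
gripper_force: 0.0
```

>>> move_arm(
  moves=[
    [0,0,50,0,87],
    [0,0,50,0,87],
    [0,0,50,0,87],
    [0,0,40,0,87],
    [0,0,20,0,87],
    [0,0,8,0,87],
    [0,0,0,0,87],
  ],
  grip_force=25,
)

```text
t: 4.68
tcp_pos: [459.4, -147.8, 4.6]
orientation: [-0.0, 0.794, 0.608, -0.0]
contact_force: [-0.3, 0.0, 0.6]
finger_gap: 87.0
gripper_force: 0.0
```

>>> move_arm(
  moves=[
    [0,0,1,0,50],
    [0,0,0,0,50],
    [0,0,0,0,50],
    [0,0,0,0,50],
    [0,0,0,0,50],
    [0,0,0,0,50],
    [0,0,-20,0,50],
    [0,0,-40,0,50],
    [0,0,-40,0,50],
    [0,0,-20,0,50],
    [0,0,0,0,50],
  ],
)

```text
t: 6.05
tcp_pos: [460.5, -148.3, 124.9]
orientation: [0.002, 0.794, 0.608, 0.001]
contact_force: [0.1, -0.6, -1.9]
finger_gap: 57.5
gripper_force: 25.0
```

Run:
```python
from h import *
o=get_obs();print(np.round(o["tcp_pos"],1),o["finger_gap"],o["gripper_force"],o["contact_force"])
c=read_camera("scene");W=cloud(c);cv2.imwrite("pics/s1.png",c["pixels"][150:330,250:550].repeat(2,0).repeat(2,1))
c=read_camera("top");W=cloud(c)
for m in masks_of("top","drawer_front")[:2]:
    p=W[m["pixels"]];p=p[~np.isnan(p[:,0])];print(m["score"],len(p),np.percentile(p[:,2],[5,50,95]));
    p=p[(p[:,2]>90)&(p[:,2]<150)];
    if len(p)>50:print(cv2.minAreaRect(p[:,:2].astype(np.float32)))
```

```text
[ 460.5 -148.3  124.9] 57.46564955615677 24.992683231830597 [ 0.13383904 -0.58825813 -1.89643737]
0.92 1415 [129.09627567 131.84031106 134.39705463]
((469.0647888183594, -107.45466613769531), (66.61884307861328, 57.92142868041992), 75.1423110961914)
```

View pics/s1.png

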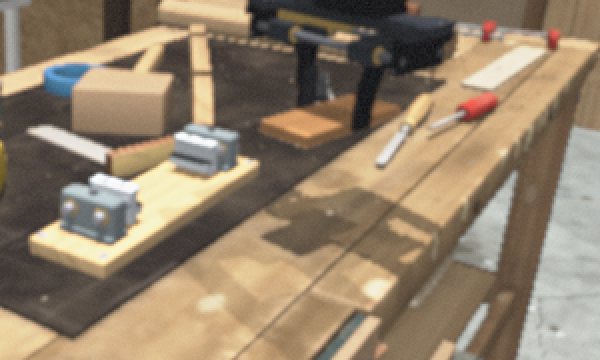

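>>> move_arm(
  moves=[
    [0,0,0,-8,50],
    [0,0,0,-7.7,50],
    [20,40,0,0,50],
    [20,40,0,0,50],
    [20,40,0,0,50],
    [19,39,0,0,50],
    [0,0,20,0,50],
    [0,0,20,0,50],
    [0,0,0,0,50],
    [0,0,0,0,50],
  ],
)

```text
t: 7.45
tcp_pos: [616.8, -67.8, 83.3]
orientation: [-0.0, 0.704, 0.71, -0.0]
contact_force: [0.1, -0.3, -0.6]
finger_gap: 57.4
gripper_force: 25.0
```

Run:
```python
from h import *
o=get_obs();print(np.round(o["tcp_pos"],1),o["finger_gap"],o["gripper_force"],o["contact_force"])
c=read_camera("top");W=cloud(c);cv2.imwrite("pics/t2.png",c["pixels"][180:310,240:460].repeat(3,0).repeat(3,1))
```

```text
[616.8 -67.8  83.3] 57.39457487857329 24.992812871932983 [ 0.11597664 -0.26282953 -0.63748698]
```

View pics/t2.png

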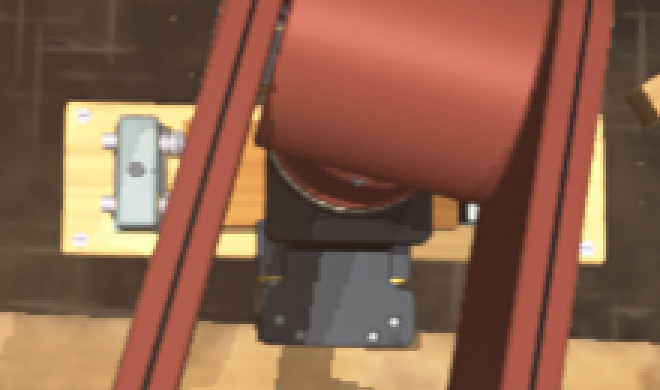

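The view shows the board over jaw A (left) and its other end short of jaw B. Now I'll lower it gently to feel the lip.

>>> move_arm(
  moves=[
    [0,0,5,0,50],
    [0,0,5,0,50],
    [0,0,2,0,50],
    [0,0,1,0,50],
    [0,0,1,0,50],
    [0,0,0,0,50],
  ],
)

```text
t: 8.25
tcp_pos: [617.7, -67.2, 69.7]
orientation: [0.0, 0.704, 0.711, 0.0]
contact_force: [-0.5, -0.6, -0.4]
finger_gap: 58.0
gripper_force: 25.0
```

>>> move_arm(
  moves=[
    [0,0,1,0,50],
    [0,0,1,0,50],
    [0,0,0,0,50],
  ],
)

```text
t: 8.62
tcp_pos: [617.8, -67.3, 67.8]
orientation: [0.0, 0.704, 0.711, 0.0]
contact_force: [-1.3, -0.1, 2.1]
finger_gap: 57.6
gripper_force: 25.0
```

>>> move_arm(
  moves=[
    [0,0,1,0,50],
    [0,0,1,0,50],
    [0,0,0,0,50],
  ],
)

```text
t: 9.0
tcp_pos: [617.7, -67.3, 65.5]
orientation: [0.0, 0.704, 0.71, 0.0]
contact_force: [-1.1, -1.3, 1.9]
finger_gap: 57.3
gripper_force: 25.0
```

>>> move_arm(
  moves=[
    [0,0,1,0,50],
    [0,0,1,0,50],
    [0,0,0,0,50],
  ],
)

```text
t: 9.38
tcp_pos: [617.6, -67.3, 63.5]
orientation: [0.0, 0.704, 0.71, 0.0]
contact_force: [-0.5, -1.2, 1.1]
finger_gap: 57.7
gripper_force: 25.0
```

>>> move_arm(
  moves=[
    [0,0,1,0,50],
    [0,0,1,0,50],
    [0,0,1,0,50],
    [0,0,1,0,50],
    [0,0,1,0,50],
    [0,0,1,0,50],
    [0,0,0,0,50],
  ],
)

```text
t: 10.25
tcp_pos: [617.6, -67.2, 57.5]
orientation: [-0.0, 0.704, 0.711, 0.0]
contact_force: [-1.1, -0.4, 1.7]
finger_gap: 57.8
gripper_force: 25.0
```

Run:
```python
from h import *
c=read_camera("scene");W=cloud(c);cv2.imwrite("pics/s3.png",cv2.resize(c["pixels"][180:300,250:400],None,fx=5,fy=5,interpolation=cv2.INTER_CUBIC))
c=read_camera("top");W=cloud(c)
for m in masks_of("top","drawer_front")[:1]:
    p=W[m["pixels"]];p=p[~np.isnan(p[:,0])]
    p=p[(p[:,2]>50)&(p[:,2]<100)&(p[:,1]>-50)];print(len(p),np.rad2deg(np.arctan(np.polyfit(p[:,1],p[:,2],1)[0])),p[:,1].min(),p[:,1].max())
```

```text
244 7.8801040986103095 -36.222306651747395 6.375366272415329
```

View pics/s3.png

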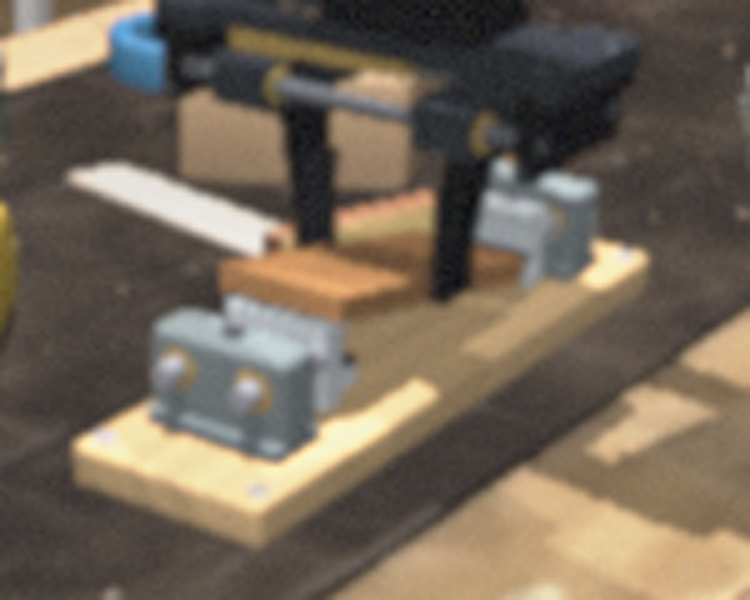

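>>> move_arm(
  moves=[
    [0,0,1,0,50],
    [0,0,0.5,0,50],
    [0,0,0,0,50],
    [0,0,-5,0,50],
    [0,0,-5,0,50],
    [0,0,-5,0,50],
    [-4,0,0,0,50],
    [-4,0,0,0,50],
    [0,0,0,0,50],
    [0,0,0,0,50],
  ],
)

```text
t: 11.65
tcp_pos: [617.5, -75.3, 70.8]
orientation: [-0.0, 0.704, 0.71, -0.0]
contact_force: [-0.2, 0.3, -0.9]
finger_gap: 57.3
gripper_force: 25.0
```

Run:
```python
from h import *
o=get_obs();print(np.round(o["tcp_pos"],1),o["contact_force"])
for i in range(3):
  c=read_camera("top");W=cloud(c)
  for m in masks_of("top","drawer_front")[:1]:
    k=cv2.erode(m["pixels"].astype(np.uint8),np.ones((3,3)))>0
    p=W[k];p=p[~np.isnan(p[:,0])]
    p=p[(p[:,2]>50)&(p[:,2]<120)&(p[:,1]>-50)];print(len(p),np.rad2deg(np.arctan(np.polyfit(p[:,1],p[:,2],1)[0])),p[:,1].min(),p[:,1].max())
c=read_camera("scene");W=cloud(c);cv2.imwrite("pics/s4.png",cv2.resize(c["pixels"][180:300,250:400],None,fx=5,fy=5,interpolation=cv2.INTER_CUBIC))
```

```text
[617.5 -75.3  70.8] [-0.20107662  0.27509022 -0.85730823]
117 12.482045088024098 -43.887160979316036 -3.686519899855557
155 10.171277140780688 -44.215634029275336 -1.9703445181182258
195 8.982983013940608 -45.72433993183719 -0.28225972397045795
```

View pics/s4.png

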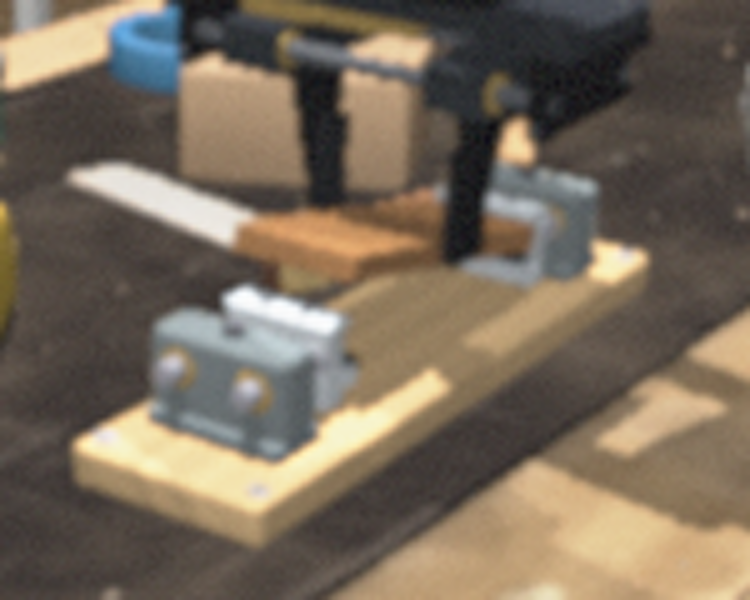

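The tilt is held, with end A raised clear of its lip. Next I'll lower B onto its ledge.

>>> move_arm(
  moves=[
    [0,0,1,0,50],
    [0,0,1,0,50],
    [0,0,1,0,50],
    [0,0,1,0,50],
    [0,0,0,0,50],
  ],
)

```text
t: 12.62
tcp_pos: [617.5, -75.2, 66.9]
orientation: [-0.0, 0.704, 0.711, -0.0]
contact_force: [-0.2, 0.5, -1.7]
finger_gap: 57.2
gripper_force: 25.0
```

>>> move_arm(
  moves=[
    [0,0,1,0,50],
    [0,0,1,0,50],
    [0,0,0,0,50],
  ],
)

```text
t: 13.0
tcp_pos: [617.7, -75.3, 65.1]
orientation: [0.0, 0.704, 0.711, 0.0]
contact_force: [0.3, -0.2, 0.1]
finger_gap: 57.8
gripper_force: 25.0
```

>>> move_arm(
  moves=[
    [0,0,1,0,50],
    [0,0,0,0,50],
  ],
)

```text
t: 13.25
tcp_pos: [617.8, -75.3, 64.3]
orientation: [0.0, 0.704, 0.711, 0.0]
contact_force: [-1.1, 0.1, 2.3]
finger_gap: 57.5
gripper_force: 25.0
```

>>> move_arm(
  moves=[
    [-2,0,-0.5,0,50],
    [-1,0,0,0,50],
    [-1,0,0,0,50],
    [-1,0,0,0,50],
    [0,0,0,0,50],
  ],
)

```text
t: 13.88
tcp_pos: [617.7, -80.4, 64.6]
orientation: [0.0, 0.704, 0.71, 0.0]
contact_force: [-0.1, 0.8, 1.6]
finger_gap: 57.7
gripper_force: 25.0
```

>>> move_arm(
  moves=[
    [-1,0,0,0,50],
    [-1,0,0,0,50],
    [0,0,0,0,50],
  ],
)

```text
t: 14.25
tcp_pos: [617.7, -82.3, 64.5]
orientation: [-0.0, 0.704, 0.71, 0.0]
contact_force: [-0.1, 1.8, 1.6]
finger_gap: 57.5
gripper_force: 25.0
```

>>> move_arm(
  moves=[
    [-1,0,0,0,50],
    [0,0,0,0,50],
  ],
)

```text
t: 14.5
tcp_pos: [617.7, -83.1, 64.6]
orientation: [-0.0, 0.704, 0.711, 0.0]
contact_force: [0.2, 3.0, 2.0]
finger_gap: 57.6
gripper_force: 25.0
```

>>> move_arm(
  moves=[
    [-1,0,0,0,50],
    [-1,0,0,0,50],
    [0,0,0,0,50],
  ],
)

```text
t: 14.88
tcp_pos: [617.7, -84.6, 64.5]
orientation: [-0.0, 0.704, 0.711, 0.0]
contact_force: [0.4, 5.4, 1.5]
finger_gap: 57.7
gripper_force: 25.0
```

>>> move_arm(
  moves=[
    [-0.5,0,0,0,50],
    [0,0,0,0,50],
  ],
)

```text
t: 15.12
tcp_pos: [617.8, -84.9, 64.6]
orientation: [-0.001, 0.704, 0.711, 0.0]
contact_force: [0.2, 5.8, 2.9]
finger_gap: 57.5
gripper_force: 25.0
```

>>> move_arm(
  moves=[
    [-1,0,0,0,50],
    [-0.5,0,0,0,50],
    [0,0,0,0,50],
  ],
)

```text
t: 15.5
tcp_pos: [617.8, -85.9, 64.5]
orientation: [-0.001, 0.704, 0.711, 0.001]
contact_force: [-1.0, 8.0, 3.0]
finger_gap: 57.5
gripper_force: 25.0
```

>>> move_arm(
  moves=[
    [-0.4,0,0,0,50],
    [0,0,0,0,50],
    [0,0,0,0,50],
  ],
)

```text
t: 15.88
tcp_pos: [617.8, -86.1, 64.5]
orientation: [-0.001, 0.704, 0.711, 0.001]
contact_force: [-0.0, 7.8, 3.8]
finger_gap: 57.8
gripper_force: 25.0
```

>>> move_arm(
  moves=[
    [-0.8,0,0,0,50],
    [0,0,0,0,50],
    [0,0,0,0,50],
  ],
)

```text
t: 16.25
tcp_pos: [617.7, -86.6, 64.5]
orientation: [-0.001, 0.704, 0.711, 0.001]
contact_force: [-0.9, 9.6, 3.1]
finger_gap: 57.5
gripper_force: 25.0
```

Run:
```python
from h import *
c=read_camera("scene");print(np.round(get_obs()["contact_force"],1));cv2.imwrite("pics/s5.png",cv2.resize(c["pixels"][180:300,250:400],None,fx=5,fy=5,interpolation=cv2.INTER_CUBIC))
```

```text
[-0.5  9.4  3.3]
```

View pics/s5.png

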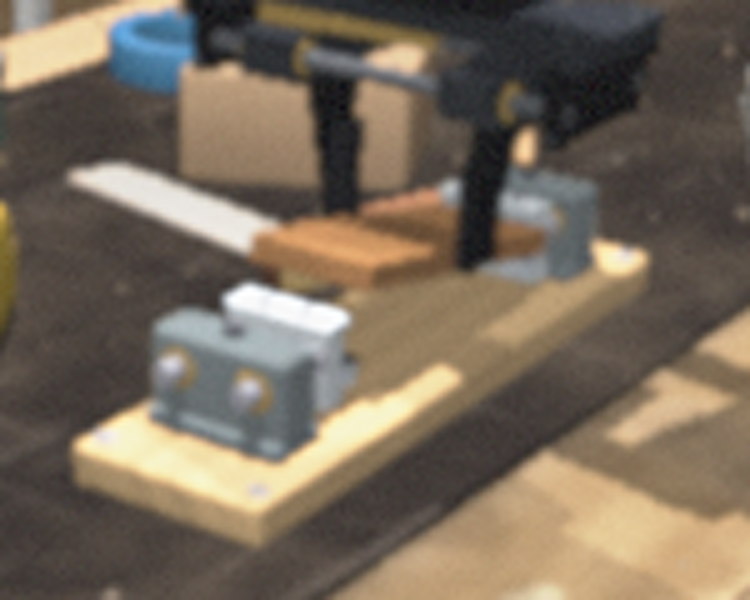

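It is pushed to 9.5 N with end A clear of its lip. Now I'll lower it in stages.

>>> move_arm(
  moves=[
    [0,0,1,0,50],
    [0,0,1,0,50],
    [0,0,1,0,50],
    [0,0,0,0,50],
  ],
)

```text
t: 16.8
tcp_pos: [617.8, -86.6, 61.5]
orientation: [-0.001, 0.704, 0.711, 0.001]
contact_force: [-0.2, 8.5, 2.9]
finger_gap: 57.7
gripper_force: 25.0
```

>>> move_arm(
  moves=[
    [0,0,1,0,50],
    [0,0,1,0,50],
    [0,0,0,0,50],
  ],
)

```text
t: 17.18
tcp_pos: [617.8, -86.6, 59.4]
orientation: [-0.001, 0.704, 0.711, 0.001]
contact_force: [-0.4, 7.9, 2.6]
finger_gap: 57.5
gripper_force: 25.0
```

>>> move_arm(
  moves=[
    [0,0,1,0,50],
    [0,0,0,0,50],
  ],
)

```text
t: 17.42
tcp_pos: [617.8, -86.6, 58.4]
orientation: [-0.001, 0.704, 0.711, 0.001]
contact_force: [0.4, 8.8, 3.2]
finger_gap: 57.5
gripper_force: 25.0
```

>>> move_arm(
  moves=[
    [0,0,1,0,50],
    [0,0,0,0,50],
  ],
)

```text
t: 17.68
tcp_pos: [617.8, -86.6, 57.4]
orientation: [-0.001, 0.704, 0.711, 0.001]
contact_force: [0.0, 9.0, 2.3]
finger_gap: 57.5
gripper_force: 25.0
```

>>> move_arm(
  moves=[
    [-0.4,0,0,0,50],
    [0,0,1,0,50],
    [0,0,0,0,50],
  ],
)

```text
t: 18.05
tcp_pos: [617.8, -86.9, 56.4]
orientation: [-0.001, 0.704, 0.711, 0.001]
contact_force: [0.8, 9.2, 1.6]
finger_gap: 58.2
gripper_force: 25.0
```

>>> move_arm(
  moves=[
    [0,0,1,0,50],
    [0,0,0,0,50],
  ],
)

```text
t: 18.3
tcp_pos: [617.8, -86.9, 55.3]
orientation: [-0.001, 0.704, 0.711, 0.001]
contact_force: [1.0, 8.6, 1.7]
finger_gap: 57.4
gripper_force: 25.0
```

>>> move_arm(
  moves=[
    [0,0,1,0,50],
    [0,0,0,0,50],
  ],
)

```text
t: 18.55
tcp_pos: [617.8, -87.0, 54.3]
orientation: [-0.001, 0.704, 0.711, 0.001]
contact_force: [0.6, 9.4, 1.2]
finger_gap: 57.6
gripper_force: 25.0
```

>>> move_arm(
  moves=[
    [0,0,1,0,50],
    [0,0,0,0,50],
  ],
)

```text
t: 18.8
tcp_pos: [617.8, -87.0, 53.3]
orientation: [-0.001, 0.704, 0.711, 0.001]
contact_force: [0.2, 8.7, 2.0]
finger_gap: 57.8
gripper_force: 25.0
```

>>> move_arm(
  moves=[
    [0,0,1,0,50],
    [0,0,1,0,50],
    [0,0,0,0,50],
  ],
)

```text
t: 19.18
tcp_pos: [617.8, -87.1, 51.2]
orientation: [-0.001, 0.704, 0.711, 0.001]
contact_force: [0.2, 8.1, 1.7]
finger_gap: 57.5
gripper_force: 25.0
```

>>> move_arm(
  moves=[
    [0,0,1,0,50],
    [0,0,0,0,50],
  ],
)

```text
t: 19.42
tcp_pos: [617.8, -87.2, 50.2]
orientation: [-0.001, 0.704, 0.711, 0.001]
contact_force: [1.4, 9.0, 1.2]
finger_gap: 57.6
gripper_force: 25.0
```

>>> move_arm(
  moves=[
    [0,0,1,0,50],
    [0,0,0,0,50],
  ],
)

```text
t: 19.68
tcp_pos: [617.8, -87.2, 49.7]
orientation: [-0.001, 0.704, 0.711, 0.001]
contact_force: [-0.8, 8.5, 4.0]
finger_gap: 57.9
gripper_force: 25.0
```

Run:
```python
from h import *
c=read_camera("scene");print(np.round(get_obs()["contact_force"],1));cv2.imwrite("pics/s6.png",cv2.resize(c["pixels"][180:300,250:400],None,fx=5,fy=5,interpolation=cv2.INTER_CUBIC))
```

```text
[-0.4  8.8  3.9]
```

View pics/s6.png

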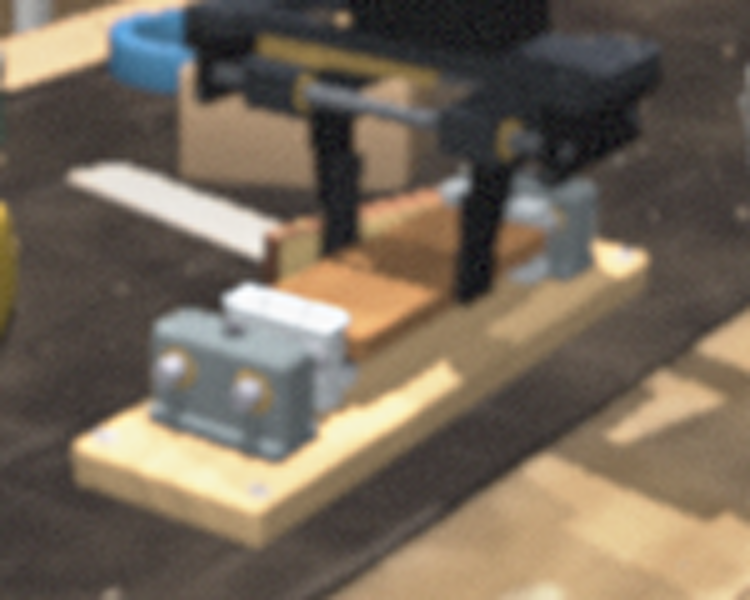

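Level, below lip A and seated (fz rises). I'll ease it back toward centre and release.

>>> move_arm(
  moves=[
    [1,0,0,0,50],
    [1,0,0,0,50],
    [1,0,0,0,50],
    [1,0,0,0,50],
    [0.8,0,0,0,50],
    [0,0,0,0,50],
  ],
)

```text
t: 20.48
tcp_pos: [617.8, -84.3, 49.7]
orientation: [0.0, 0.704, 0.71, -0.0]
contact_force: [0.1, 2.5, 4.5]
finger_gap: 57.3
gripper_force: 25.0
```

>>> move_arm(
  moves=[
    [0,0,0,0,62],
    [0,0,0,0,75],
    [0,0,0,0,87],
    [0,0,0,0,87],
    [0,0,0,0,87],
    [0,0,-5,0,87],
    [0,0,-20,0,87],
    [0,0,-40,0,87],
    [0,0,-50,0,87],
    [0,0,-30,0,87],
    [0,-50,0,0,87],
    [0,-50,0,0,87],
    [0,-50,0,0,87],
    [0,-50,0,0,87],
    [0,0,0,0,87],
  ],
)

```text
t: 22.35
tcp_pos: [415.4, -85.7, 195.5]
orientation: [0.001, 0.704, 0.71, 0.0]
contact_force: [1.2, -0.5, -0.2]
finger_gap: 86.8
gripper_force: 0.0
```

Run:
```python
from h import *
o=get_obs();print(np.round(o["tcp_pos"],1),o["t"],np.round(o["contact_force"],1))
c=read_camera("top");W=cloud(c);a=cv2.resize(c["pixels"][200:280,250:455],(780,300),interpolation=cv2.INTER_CUBIC)
for m in masks_of("top","drawer_front")[:1]:
    k=cv2.erode(m["pixels"].astype(np.uint8),np.ones((3,3)))>0
    p=W[k];p=p[~np.isnan(p[:,0])];p=p[(p[:,2]>45)&(p[:,2]<75)]
    A=np.c_[p[:,:2],np.ones(len(p))];f=np.linalg.lstsq(A,p[:,2],rcond=None)[0]
    print("slopes",f[:2],"z",np.median(p[:,2]),cv2.minAreaRect(p[:,:2].astype(np.float32)))
c=read_camera("scene");b=cv2.resize(c["pixels"][200:290,260:400],(466,300),interpolation=cv2.INTER_CUBIC)
cv2.imwrite("pics/f.png",np.vstack([a,cv2.copyMakeBorder(b,0,0,0,314,0)]))
```

```text
[415.4 -85.7 195.5] 22.35 [ 1.2 -0.5 -0.2]
slopes [0.00171953 0.00306913] z 58.618103601279586 ((616.7604370117188, -81.35013580322266), (56.97561264038086, 146.13778686523438), 0.5356815457344055)
```

View pics/f.png

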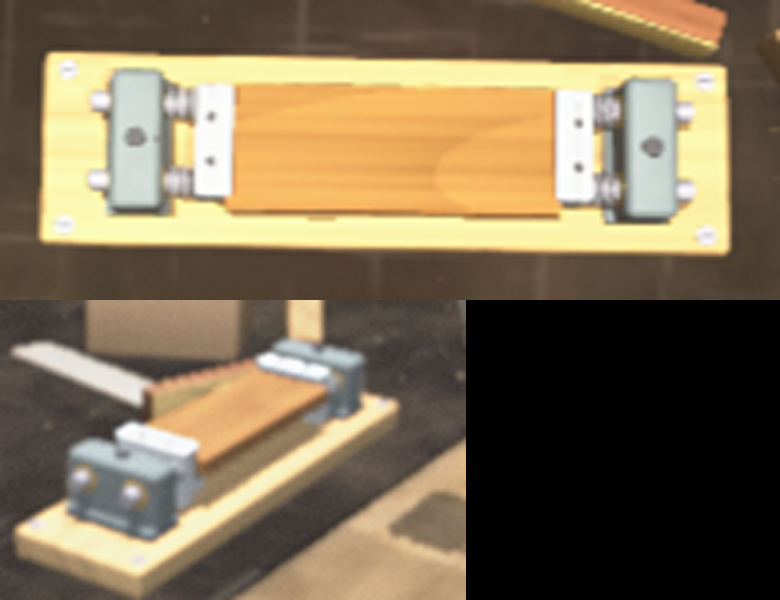

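The final picture shows the board flat under both lips. Its visible part spans px 233–556 in the crop, centred between the blocks at 137 and 650. The robot is clear and the tools haven't moved.

```bash
python3 -c "
from bench import *
print(sign_off())"
```

```text
the job is handed in; nothing more can be done
None
```

The drawer front is fitted in the holder and handed in: in the last pictures it lies flat under both lips, centred and released, after a push of about 9.5 N; the judge's result was not shown.

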